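# Put ceramic balls under the drying lamp and switch it on

## Task

Some of the ceramic balls are to be dried: take the scoop from the tray, scoop up at least three of the balls and tip them into the dish under the lamp without spilling any. Lay the scoop back down level in the tray, then switch the lamp on by flipping the toggle switch on its base over to the up position, away from the robot. Keep off the lamp's shade, leave the dish where it stands and do not disturb the bottle, the tub and the beaker.

Things in the scene. Friction and masses are not known exactly. Their poses are not given: they have to be found in the camera images.
- tray: Fixed white steel tray holding the balls and the scoop; x along it, y across. Sheet 3 mm; inside floor 91 mm wide, from x = -92 to x = +83 mm, 3 mm above the bench; both ends lean outward 20 degrees, to the rim at x = -100 and +91 mm; side walls upright; rim 26 mm high. Origin on the bench, y mid-width. Its -x end is nearer the robot. It does not slide.
- scoop_grip (a point): Middle of the grip on the black handle of a loose 120 g metal scoop. Scoop axes: x from handle to lip, z up. Handle: flat-sided bar 16 mm wide (y), 14 mm thick, rising to the rear (-x) at 30 degrees. This point is 62 mm above the scoop's underside and 125 mm behind its lip. At the start the scoop stands level in the tray's -x end, lip towards the tray's +x end.
- scoop_bowl (a point): Centre of the scoop's floor (upper face, 2.5 mm above the underside); axes as for scoop_grip. Bowl 60 mm long (lip at x = +30 mm, rear wall at -30 mm), 84 mm wide, flat bottom, floor and walls 2.5 mm thick (the last 8 mm thin to 1.5 mm at the lip), rear wall 28 mm high, side walls sloping down to the lip, open at the front.
- ball0_center (a point): Centre of a loose brown ceramic ball, 19 mm in diameter, 13 g; glazed, it rolls and slides easily (friction about 0.3). One of five alike, at the start ahead of the scoop in the tray.
- ball1_center (a point): Centre of a loose brown ceramic ball, 19 mm in diameter, 13 g; glazed, it rolls and slides easily (friction about 0.3). One of five alike, at the start ahead of the scoop in the tray.
- ball2_center (a point): Centre of a loose brown ceramic ball, 19 mm in diameter, 13 g; glazed, it rolls and slides easily (friction about 0.3). One of five alike, at the start ahead of the scoop in the tray.
- ball3_center (a point): Centre of a loose brown ceramic ball, 19 mm in diameter, 13 g; glazed, it rolls and slides easily (friction about 0.3). One of five alike, at the start ahead of the scoop in the tray.
- ball4_center (a point): Centre of a loose brown ceramic ball, 19 mm in diameter, 13 g; glazed, it rolls and slides easily (friction about 0.3). One of five alike, at the start ahead of the scoop in the tray.
- lamp: Fixed drying lamp; grey base 280 mm deep (x), 170 mm wide (y). Origin: centre of the underside; its -x side, with the switch panel, faces the robot. The panel is a wedge rising at 30 degrees from x = -140 mm (22 mm high) to x = -75 mm (59.5 mm high). Behind it a flat mat, 20 mm high, carries the dish. A post, 13 mm thick and 490 mm high, stands at x = +122 mm.
- shade: The lamp's hanging conical metal shade, fixed. Origin: centre of its open lower rim, 330 mm above the bench, 16 mm in +x of the lamp's origin. Rim diameter 148 mm, 160 mm high. It hangs over the dish; its front edge is 50 mm behind the switch's pivot. A hand held upright with the scoop level swings under the shade and hits it on tipping: hold the scoop with the wrist leaning back towards the robot, about 20 degrees or more.
- toggle_pivot (a point): Pivot of the toggle switch, in the middle of the panel, 1 mm above its face; axes as for lamp. The steel bat is 32 mm long from here, 6 mm thick at the root, 8 mm near the tip; its lowest 6 mm lie in the nut (17 mm wide). It swings about the lamp's y axis. Nothing else within 45 mm beside it stands up from the panel.
- toggle_tip (a point): Tip of the toggle's bat; it moves with it. Off: the bat leans 0.3 rad (17 degrees) from the panel's normal down the panel, towards the robot. On: 0.3 rad up the panel, away from the robot.
- toggle (a joint): Angle of the toggle switch: 0 = off (bat down, towards the robot), 0.6 rad = on (bat up, away from the robot). Over-centre spring: it snaps to the nearer side of 0.3 rad; takes about 3 to 4 N on the bat.
- dish: Loose open porcelain dish on the lamp's mat under the shade: 124 mm outside diameter at the rim, 116 mm inside, 92 mm at the foot, 50 mm high, floor 5 mm thick, 320 g. Origin: centre of the underside. Its rim is 70 mm above the bench.
- bottle: Bystander: capped round glass bottle, 68 mm diameter, 160 mm high. Origin: centre of the underside.
- tub: Bystander: white tub with screw lid, 84 mm diameter, 95 mm high. Origin: centre of the underside.
- beaker: Bystander: empty glass beaker, 72 mm diameter, 95 mm high. Origin: centre of the underside.
Mind the look-alikes: they are no part of the job. Of the things shaped like the dish, the white one is meant.

How it is judged:
On the way, in this order (a step that is already met when the one before it is completed fails the run):
1. at least three balls are in the scoop, raised clear of the tray (scoop floor over 70 mm above the bench) (height (world z) of scoop_bowl above 0.07 m and (distance between each of ball0_center, ball1_center, ball2_center and scoop_bowl below 0.05 m or distance between each of ball0_center, ball1_center, ball3_center and scoop_bowl below 0.05 m or distance between each of ball0_center, ball1_center, ball4_center and scoop_bowl below 0.05 m or distance between each of ball0_center, ball2_center, ball3_center and scoop_bowl below 0.05 m or distance between each of ball0_center, ball2_center, ball4_center and scoop_bowl below 0.05 m or distance between each of ball0_center, ball3_center, ball4_center and scoop_bowl below 0.05 m or distance between each of ball1_center, ball2_center, ball3_center and scoop_bowl below 0.05 m or distance between each of ball1_center, ball2_center, ball4_center and scoop_bowl below 0.05 m or distance between each of ball1_center, ball3_center, ball4_center and scoop_bowl below 0.05 m or distance between each of ball2_center, ball3_center, ball4_center and scoop_bowl below 0.05 m)), for 0.2 s.
2. at least three balls lie in the dish ((distance between each of ball0_center, ball1_center, ball2_center and dish below 0.058 m or distance between each of ball0_center, ball1_center, ball3_center and dish below 0.058 m or distance between each of ball0_center, ball1_center, ball4_center and dish below 0.058 m or distance between each of ball0_center, ball2_center, ball3_center and dish below 0.058 m or distance between each of ball0_center, ball2_center, ball4_center and dish below 0.058 m or distance between each of ball0_center, ball3_center, ball4_center and dish below 0.058 m or distance between each of ball1_center, ball2_center, ball3_center and dish below 0.058 m or distance between each of ball1_center, ball2_center, ball4_center and dish below 0.058 m or distance between each of ball1_center, ball3_center, ball4_center and dish below 0.058 m or distance between each of ball2_center, ball3_center, ball4_center and dish below 0.058 m)), for 0.2 s.
3. the scoop is back in the tray, level (x of scoop_bowl in the frame of tray between -0.085 and 0.085 m and y of scoop_bowl in the frame of tray between -0.035 and 0.035 m and z of scoop_bowl in the frame of tray below 0.03 m and angle between scoop_bowl's own z axis and vertical below 0.35 rad), for 0.2 s.
4. the toggle switch is flipped up, on (value of joint toggle above 0.5 rad), for 0.2 s.
At the end, for the whole second after the job is handed in: Toggle on (over 0.5 rad); at least three balls in the dish, all others in the tray or dish; scoop in the tray (bowl centre within 85 x 35 mm of its middle, below 30 mm, within 20 degrees of level); dish upright (under 9 degrees) and within 30 mm of its start (all of step 3 and value of joint toggle above 0.5 rad and (distance between each of ball0_center, ball1_center, ball2_center and dish below 0.058 m or distance between each of ball0_center, ball1_center, ball3_center and dish below 0.058 m or distance between each of ball0_center, ball1_center, ball4_center and dish below 0.058 m or distance between each of ball0_center, ball2_center, ball3_center and dish below 0.058 m or distance between each of ball0_center, ball2_center, ball4_center and dish below 0.058 m or distance between each of ball0_center, ball3_center, ball4_center and dish below 0.058 m or distance between each of ball1_center, ball2_center, ball3_center and dish below 0.058 m or distance between each of ball1_center, ball2_center, ball4_center and dish below 0.058 m or distance between each of ball1_center, ball3_center, ball4_center and dish below 0.058 m or distance between each of ball2_center, ball3_center, ball4_center and dish below 0.058 m) and (distance between ball0_center and dish below 0.058 m or (x of ball0_center in the frame of tray between -0.1 and 0.1 m and y of ball0_center in the frame of tray between -0.047 and 0.047 m and z of ball0_center in the frame of tray below 0.06 m)) and (distance between ball1_center and dish below 0.058 m or (x of ball1_center in the frame of tray between -0.1 and 0.1 m and y of ball1_center in the frame of tray between -0.047 and 0.047 m and z of ball1_center in the frame of tray below 0.06 m)) and (distance between ball2_center and dish below 0.058 m or (x of ball2_center in the frame of tray between -0.1 and 0.1 m and y of ball2_center in the frame of tray between -0.047 and 0.047 m and z of ball2_center in the frame of tray below 0.06 m)) and (distance between ball3_center and dish below 0.058 m or (x of ball3_center in the frame of tray between -0.1 and 0.1 m and y of ball3_center in the frame of tray between -0.047 and 0.047 m and z of ball3_center in the frame of tray below 0.06 m)) and (distance between ball4_center and dish below 0.058 m or (x of ball4_center in the frame of tray between -0.1 and 0.1 m and y of ball4_center in the frame of tray between -0.047 and 0.047 m and z of ball4_center in the frame of tray below 0.06 m)) and distance of dish from where it was at the start of the episode below 0.03 m and angle between dish's own z axis and vertical below 0.15 rad); the robot touches nothing.
It fails at once if the lamp's shade is bumped (over 3 N) (contact force between shade and anything else above 3 N).
It fails at once if the bottle is disturbed (moved over 25 mm) (distance of bottle from where it was at the start of the episode above 0.025 m).
It fails at once if the tub is disturbed (moved over 25 mm) (distance of tub from where it was at the start of the episode above 0.025 m).
It fails at once if the beaker is disturbed (moved over 25 mm) (distance of beaker from where it was at the start of the episode above 0.025 m).
It also fails if it takes over 56 s, if anything falls off the work surface, if the arm or the gripper's body presses on something with over 40 N, if the wrist force passes 120 N, or if a joint passes its speed limit or range.

## Robot

A 7-joint arm with a two-finger parallel gripper is mounted at the origin on the work surface. World frame = base frame: x ahead of the robot, y to its left, z up, the work surface at z = 0. Lengths are in m, angles in rad, forces in N, time in s.
With the tool pointing down it reaches from about 0.35 to 0.9 m from the base axis. Payload 7.2 kg.
Tool frame: the origin (TCP) lies where the fingers leave the gripper's body, on its centre line; the fingertips stand 80 mm ahead of it and the grasp point (between the pads) lies 61 mm ahead of it; x points along the fingers, z is the direction in which the jaws open and shut, and the axes are right-handed (so a half turn about x gives the same grasp; the last joint's range is limited). The gripper opens to 88 mm and grips with 3 to 60 N. Pads are 20 mm wide; open, the fingers measure 115 mm over their backs; the gripper's body (75 mm by 178 mm) begins 61 mm behind the grasp point.
Start: joints at [1.248, 0.411, -0.013, 1.596, 0.006, 1.134, -0.082], TCP at [0.158, -0.605, 0.303] pointing down, gripper open.
Joint ranges: [-2.95, 2.95], [-0.29, 1.99], [-1.47, 1.44], [0.14, 2.54], [-1.03, 4.17], [0.13, 1.85], [-2.86, 2.86]. Speed limits (rad/s): [2.39, 2.39, 3.01, 3.01, 3.14, 3.14, 3.14].

## Interface

Orientations are given as a rotation vector (axis times angle).
In Python, from plant import telemetry, eyes, ticket gives the robot as it stands. The module is installed in compiled form; this text tells all that it offers.
- The arm moves only by the tool move_arm, never from a script. Its arguments are lists of equal length, an entry for each row: "travel": the shift along the tool's x, y, z in cm, a list of three; "rot": the turn, a rotation vector about the tool's x, y, z in degrees, a list of three; "fingers": the finger opening in cm, from 0 to 8.78. In form: {"travel": [[x, y, z], ...], "rot": [[rx, ry, rz], ...], "fingers": [fingers, ...]}. A call has 1 to 20 rows; each row is the pose to reach, as a shift and turn from the pose commanded when the call began, along the tool's axes at that moment; what a row does not reach only later rows make up. A row lasts 1/8 s, in which the tool goes at most 62.5 mm and 10.7 degrees, less where a joint would pass 70% of its speed; a pose out of reach is approached as far as the arm can. A call with a gripper value outside its range is refused whole. The fingers move at their own pace and stop on an object; the grip force is fixed at half the most. Time passes only in rows, so rows that repeat a pose let the fingers close. It gives the time, the measured TCP pose, the force and the opening at its end, in the units of the state.
- telemetry.sense(): the state, without advancing time (a new reading comes with each control period).
- eyes.capture(name): name is "side" or "top" or "wrist"; returns a dict with "frame" (480x640x3 uint8, red, green, blue), "mtx" (3x3 intrinsics, pixels), "dist_coeffs" ([k1, k2, p1, p2, k3] as OpenCV has them; the pictures are not rectified), "R" (3x3) and "t" (3): a world point X has camera coordinates R X + t; the wrist camera has in their place "mount" (4x4, takes a point from camera to tool coordinates, whose origin is the TCP and whose axes are the tool frame's). Camera axes: x right, y down, z forward; pixel columns grow to the right and rows downward; lengths in m; the calibration is good to about 2 mm. A picture is of the moment at which its call begins: read the wrist's pose just before it. There is no depth.
- ticket.sign_off(): hands the job in, once; it reports no verdict.
The state is a dict: "time": time; "q": joint angles; "dq": joint speeds; "tau": joint torques, N m; "tcp_pos": TCP position; "tcp_rot": TCP orientation; "force": force on the tool from outside, world axes, zero at the start; "ft_torque": the same for the moment, N m; "grip_width": finger opening in m.
Only numpy, scipy, OpenCV 4.12 (cv2) and the standard library are available. Lean on these libraries where they do the work, as an engineer would, in place of code of your own. Each camera call takes 0.05 s, during which the arm holds its last target. There are 200 camera calls.

## Working session

There is one attempt and no reset: what is moved stays moved. The work goes in short steps, Python scripts to look and compute and a tool call to move; the robot and the scene stay as the last step left them, time stands still between calls to the robot, and variables do not carry over. Pictures are saved under pics/ and viewed, about 8 in all and at most 12, crops included, and the job is handed in when it is done.

Besides the shell and the picture viewer there is one more tool, called after "Call:" as name(argument=value, ...) on one line, values as JSON. move_arm: Moves the arm, as the interface text tells. Its arguments: {"type":"object","properties":{"travel":{"type":"array"},"rot":{"type":"array"},"fingers":{"type":"array"}},"required":["travel","rot","fingers"]}

```bash
mkdir -p pics
cat > h.py <<'E'
import numpy as np, cv2
from scipy.spatial.transform import Rotation as Ro
from plant import telemetry, eyes, ticket
def cap(n,f=None):
    s=telemetry.sense(); c=eyes.capture(n)
    if f: cv2.imwrite('pics/'+f,c['frame'][:,:,::-1])
    if 'mount' in c:
        T=np.eye(4);T[:3,:3]=Ro.from_rotvec(s['tcp_rot']).as_matrix();T[:3,3]=s['tcp_pos']
        M=np.linalg.inv(T@np.array(c['mount']));c['R']=M[:3,:3];c['t']=M[:3,3]
    c['R']=np.array(c['R']);c['t']=np.array(c['t']);c['mtx']=np.array(c['mtx']);c['d']=np.array(c['dist_coeffs'])
    return c
def ray(c,uv):
    p=cv2.undistortPoints(np.array([[uv]],float),c['mtx'],c['d'])[0,0]
    d=c['R'].T@np.array([p[0],p[1],1]);return -c['R'].T@c['t'],d/np.linalg.norm(d)
def onz(c,uv,z):
    o,d=ray(c,uv);return o+d*(z-o[2])/d[2]
def proj(c,X):
    return cv2.projectPoints(np.array(X,float).reshape(-1,1,3),cv2.Rodrigues(c['R'])[0],c['t'],c['mtx'],c['d'])[0][:,0]
def tri(c1,u1,c2,u2):
    o1,d1=ray(c1,u1);o2,d2=ray(c2,u2)
    A=np.stack([d1,-d2],1);s=np.linalg.lstsq(A,o2-o1,rcond=None)[0]
    a=o1+s[0]*d1;b=o2+s[1]*d2;return (a+b)/2,np.linalg.norm(a-b)
E
python3 - <<'E'
from h import *
s=telemetry.sense();print(s)
for n in ['side','top','wrist']:
    c=cap(n,n+'0.png');print(n,c['mtx'].tolist(),c['R'].round(3).tolist(),(-c['R'].T@c['t']).round(3))
print(Ro.from_rotvec(s['tcp_rot']).as_matrix().round(3))
E
```

```text
{'time': 0.0, 'q': array([ 1.24780363,  0.4118707 , -0.01271584,  1.59703107,  0.00557346,
        1.13428801, -0.08221598]), 'dq': array([-0.00144405, -0.00104694,  0.00175337, -0.00025129,  0.00105293,
        0.00140434,  0.00130286]), 'tau': array([ 5.08508183e-04, -5.87949693e+01,  6.42354190e-01, -2.91068995e+01,
       -5.35223389e-02,  1.83572026e-02,  1.38479559e-04]), 'tcp_pos': array([ 0.15741082, -0.60446754,  0.30183245]), 'tcp_rot': array([ 1.02041053,  1.32033964, -1.01893257]), 'force': array([ 0.2279113 ,  0.39054386, -0.7830348 ]), 'ft_torque': array([-0.02785189,  0.06370167, -0.01152721]), 'grip_width': 0.08789812470196265}
side [[486.50888046724344, 0.0, 322.5519488559219], [0.0, 486.50888046724344, 240.57859344451438], [0.0, 0.0, 1.0]] [[-0.999, -0.032, 0.009], [-0.026, 0.589, -0.808], [0.02, -0.807, -0.59]] [0.499 0.955 0.925]
top [[579.3265234545847, 0.0, 317.5370606847619], [0.0, 579.3265234545847, 238.5735414027299], [0.0, 0.0, 1.0]] [[0.015, -1.0, 0.002], [-0.994, -0.016, -0.108], [0.108, -0.001, -0.994]] [ 0.363 -0.013  1.472]
wrist [[352.94699442945506, 0.0, 318.25795521709125], [0.0, 352.94699442945506, 232.1354678039098], [0.0, 0.0, 1.0]] [[0.252, -0.968, -0.002], [-0.925, -0.241, 0.294], [-0.285, -0.072, -0.956]] [ 0.236 -0.584  0.383]
[[-0.     0.968  0.252]
 [ 0.001  0.252 -0.968]
 [-1.    -0.    -0.002]]
```

View pics/top0.png

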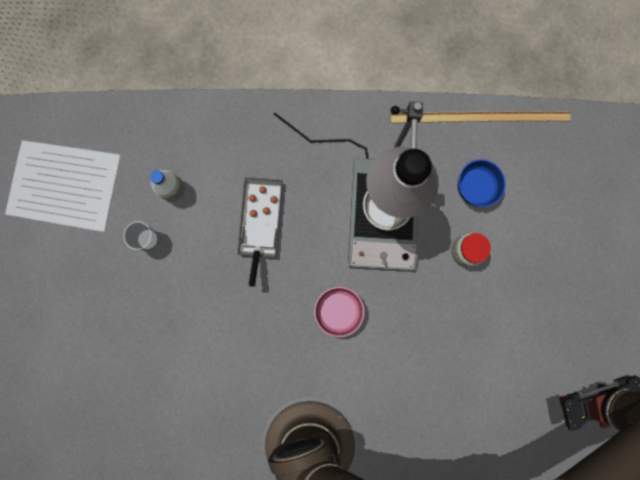

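View pics/side0.png

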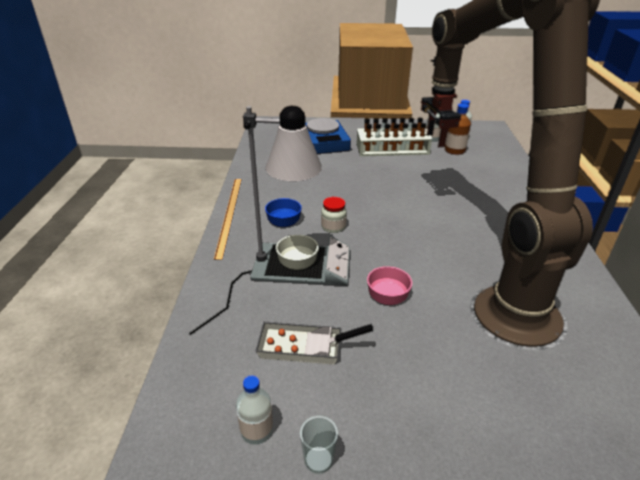

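The top view shows the tray at about (262,217) with five brown balls, and the scoop handle at about (256,268). The lamp base is at (384,215) and the switch at about (384,258). Three things are shaped like the dish: white at (388,208), blue at (482,184) and pink at (340,312). The white one on the mat under the shade is the one meant. I'll confirm it in an enlarged crop.

Run:
```python
import cv2
a=cv2.imread('pics/top0.png')[140:290,230:430]
cv2.imwrite('pics/crop1.png',cv2.resize(a,None,fx=4,fy=4,interpolation=cv2.INTER_CUBIC))
```

```text
(no output)
```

View pics/crop1.png

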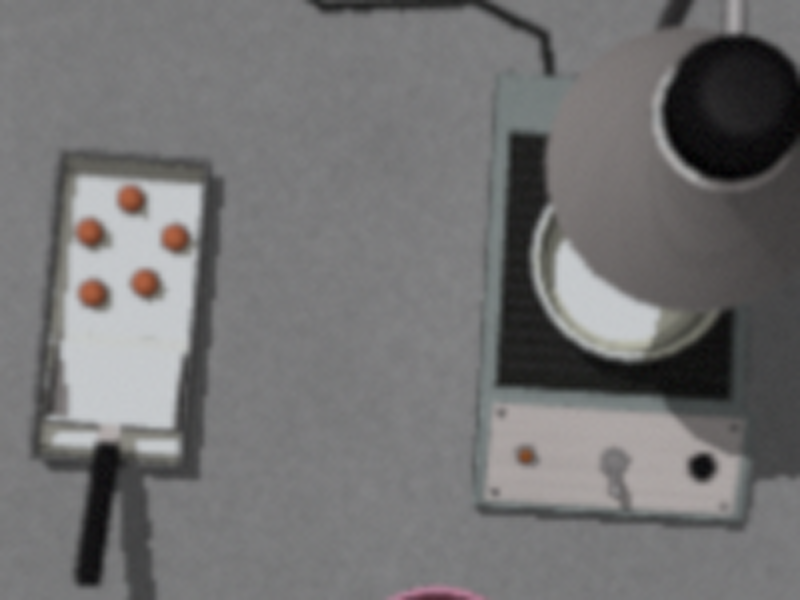

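Run:
```python
from h import *
c=cap('top');cs=cap('side','side1.png')
f=lambda x,y,z:onz(c,(230+x/4-.4,140+y/4-.4),z)
T=[f(*p,.026) for p in [(62,152),(212,162),(185,470),(35,458)]]
print('tray',np.round(T,4).tolist(),'ctr',np.mean(T,0).round(4))
for i in range(4):
    d=T[(i+1)%4]-T[i];print(np.linalg.norm(d).round(4),np.degrees(np.arctan2(d[1],d[0])).round(2))
L=[f(*p,.022) for p in [(475,508),(745,525)]]+[f(497,75,.01)]
print('lamp',np.round(L,4).tolist())
d=L[0]-L[1];print(np.linalg.norm(d),np.degrees(np.arctan2(d[1],d[0]))-90); d=L[2]-L[0];print(np.linalg.norm(d),np.degrees(np.arctan2(d[1],d[0])))
print('dish',f(636,257,.07).round(4),'tog',f(614,460,.045).round(4),'handle end',f(90,580,.10).round(4), 'handle root',f(107,448,.04).round(4))
hsv=cv2.cvtColor(c['frame'],cv2.COLOR_RGB2HSV)
m=cv2.inRange(hsv,(0,110,60),(15,255,255));m[:, :230]=0;m[:,295:]=0;m[:170]=0;m[225:]=0
n,l,st,ce=cv2.connectedComponentsWithStats(m)
for i in range(1,n):
    if st[i,4]>8: print('ball',st[i,4],ce[i].round(1),onz(c,ce[i],.0125).round(4))
# dish centre from side view: white/cream
```

```text
tray [[0.6741, 0.1733, 0.026], [0.6688, 0.0773, 0.026], [0.4723, 0.0897, 0.026], [0.4782, 0.1843, 0.026]] ctr [0.5734 0.1311 0.026 ]
0.0962 -93.17
0.1969 176.37
0.0947 86.4
0.1962 -3.22
lamp [[0.4516, -0.0922, 0.022], [0.4432, -0.2627, 0.022], [0.7327, -0.1047, 0.01]]
0.17064613058901906 -2.8203690288919177
0.2816018758491298 -2.5338855797114794
dish [ 0.6044 -0.1873  0.07  ] tog [ 0.4812 -0.1769  0.045 ] handle end [0.4004 0.1394 0.1   ] handle root [0.4841 0.1376 0.04  ]
ball 22 [262.1 189.1] [0.6475 0.1302 0.0125]
ball 22 [251.9 197.9] [0.6241 0.1557 0.0125]
ball 24 [273.3 199.1] [0.6217 0.1007 0.0125]
ball 25 [266.  210.4] [0.5923 0.1186 0.0125]
ball 23 [252.8 212.9] [0.5853 0.1523 0.0125]
```

The crop confirms the white dish on the mat, with its rim centred at about crop (636,257). The scoop lip is at crop y≈342, the handle runs from (107,448) to (88,582), and the bat is at (614,470) leaning towards the robot.

```bash
cat >> h.py <<'E'
def Rt(yaw,lean,flip=True):
    "tool rotation: fingers down, leaning back by lean deg (tips forward along yaw deg); flip: tool y towards robot"
    a,l=np.radians([yaw,lean]);f=np.array([np.cos(a),np.sin(a),0]);z=np.array([0,0,1.])
    x=np.sin(l)*f-np.cos(l)*z; zz=np.array([-np.sin(a),np.cos(a),0])*(1 if flip else -1)
    return np.stack([x,np.cross(zz,x),zz],1)
def rel(G,R,base=None):
    "grasp-point target -> travel cm, rot deg from base pose (tcp,R) or the present one"
    if base is None:
        s=telemetry.sense();base=(s['tcp_pos'],Ro.from_rotvec(s['tcp_rot']).as_matrix())
    p=np.array(G)-.061*R[:,0]
    return (base[1].T@(p-base[0])*100).round(2).tolist(),np.degrees(Ro.from_matrix(base[1].T@R).as_rotvec()).round(1).tolist()
def now():
    s=telemetry.sense();R=Ro.from_rotvec(s['tcp_rot']).as_matrix();return s['tcp_pos']+.061*R[:,0],R,s
E
python3 - <<'E'
from h import *
c=cap('top');cs=cap('side')
f=lambda x,y,z:onz(c,(230+x/4-.4,140+y/4-.4),z)
print('lip',f(125,342,.0055).round(4),'rear',f(112,420,.03).round(4))
for k,roi in ((c,(235,275,250,290)),(cs,(330,380,315,350))):
    u0,u1,v0,v1=roi;g=k['frame'].max(2);m=np.zeros_like(g);m[v0:v1,u0:u1]=(g[v0:v1,u0:u1]<45)*255
    n,l,st,ce=cv2.connectedComponentsWithStats(m);i=1+np.argmax(st[1:,4])
    p=np.argwhere(l==i)[:,::-1].astype(np.float32)
    vx=cv2.fitLine(p,cv2.DIST_L2,0,.01,.01).ravel();t=(p-vx[2:])@vx[:2]
    print(st[i,4],'ends',vx[2:]+vx[:2]*t.min(),vx[2:]+vx[:2]*t.max(),cv2.minAreaRect(p))
P,e=tri(c,(252.2,284.8),cs,(371.5,327.5));print('handle end',P.round(4),e)
u=Rt(14.6,0,False)
for yaw,z in ((-60,.30),(-3.,.22)):pass
for R,G in ((Rt(-80,0),(.3,-.3,.26)),(Rt(-2.5,38),(.42,.1375,.17))): print(rel(G,R))
E
```

```text
lip [0.5552 0.1315 0.0055] rear [0.5026 0.136  0.03  ]
189 ends [251.19182 285.2006 ] [256.92194 251.15517] ((253.7853546142578, 268.1683044433594), (7.054146766662598, 34.502464294433594), 12.094757080078125)
229 ends [335.57208 338.70197] [371.30417 326.9227 ] ((353.40435791015625, 332.7226867675781), (6.911003112792969, 37.65192413330078), 70.97439575195312)
handle end [0.4011 0.1414 0.0793] 0.0012351942888310487
([-1.84, 21.47, -25.9], [-85.4, -0.0, -0.0])
([8.46, 40.52, -66.32], [-154.7, -53.3, -8.0])
```

Call:
move_arm(travel=[[-1.84,21.47,-25.9],[-1.84,21.47,-25.9],[-1.84,21.47,-25.9],[-1.84,21.47,-25.9],[-1.84,21.47,-25.9],[-1.84,21.47,-25.9],[-1.84,21.47,-25.9],[-1.84,21.47,-25.9],[8.46,40.5,-66.3],[8.46,40.5,-66.3],[8.46,40.5,-66.3],[8.46,40.5,-66.3],[8.46,40.5,-66.3],[8.46,40.5,-66.3],[8.46,40.5,-66.3],[8.46,40.5,-66.3],[8.46,40.5,-66.3],[8.46,40.5,-66.3],[8.46,40.5,-66.3],[8.46,40.5,-66.3]], rot=[[-85,0,0],[-85,0,0],[-85,0,0],[-85,0,0],[-85,0,0],[-85,0,0],[-85,0,0],[-85,0,0],[-154.7,-53.3,-8],[-154.7,-53.3,-8],[-154.7,-53.3,-8],[-154.7,-53.3,-8],[-154.7,-53.3,-8],[-154.7,-53.3,-8],[-154.7,-53.3,-8],[-154.7,-53.3,-8],[-154.7,-53.3,-8],[-154.7,-53.3,-8],[-154.7,-53.3,-8],[-154.7,-53.3,-8]], fingers=[6,6,6,6,6,6,6,6,6,6,6,6,6,6,6,6,6,6,6,6])

```text
time: 2.85
tcp_pos: [0.3819, 0.1393, 0.2178]
tcp_rot: [-1.433, 0.737, 0.676]
force: [-0.2, 1.1, 0.0]
grip_width: 0.06
```

Run:
```python
from h import *
G,R,s=now();print(G.round(4),R.round(3).tolist(),s['q'].round(2),s['time'],s['grip_width'])
c=cap('wrist','w1.png')
print(proj(c,[[.4304,.1393,.065],[.401,.1414,.082],[.5552,.1315,.0055]]).round(0).tolist())
print(rel((.4304,.1393,.065),Rt(-3.6,38)),rel((.4304,.1393,.13),Rt(-3.6,38)))
```

```text
[0.4194 0.1377 0.1697] [[0.615, -0.788, 0.042], [-0.026, 0.033, 0.999], [-0.788, -0.615, 0.0]] [ 0.5   0.18 -1.32  2.5   1.47  0.64 -0.52] 2.85 0.05998414228451493
[[321.0, 164.0], [323.0, 147.0], [318.0, 212.0]]
([8.92, 5.62, 0.33], [0.8, 0.6, -0.0]) ([3.8, 1.62, 0.33], [0.8, 0.6, -0.0])
```

View pics/w1.png

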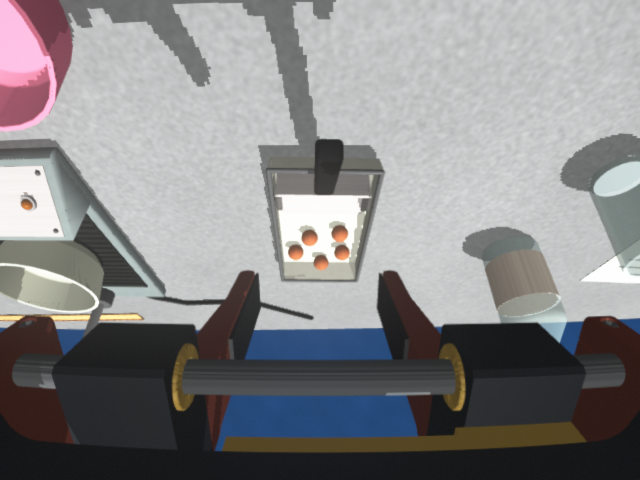

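The wrist view shows the handle at (327,140–192), about 6 px to +y of where I predicted it, with the tray around (324,225). I'll refine from this picture.

Run:
```python
from h import *
c=cap('wrist')
for uv,z in (((329,147),.087),((327,188),.05)): print('handle',onz(c,uv,z).round(4))
T=[onz(c,uv,.026) for uv in ((264,171),(383,171),(357,281),(281,281))];print(np.round(T,4).tolist(),np.mean(T,0))
m=cv2.inRange(cv2.cvtColor(c['frame'],cv2.COLOR_RGB2HSV),(0,110,60),(15,255,255));m[:215]=0;m[275:]=0;m[:,:270]=0;m[:,370:]=0
n,l,st,ce=cv2.connectedComponentsWithStats(m)
for i in range(1,n):
    if st[i,4]>30: print('ball',onz(c,ce[i],.0125).round(4))
```

```text
handle [0.397  0.1441 0.087 ]
handle [0.4706 0.1417 0.05  ]
[[0.4741, 0.0903, 0.026], [0.4784, 0.1879, 0.026], [0.6745, 0.1754, 0.026], [0.6701, 0.0785, 0.026]] [0.57425555 0.13300979 0.026     ]
ball [0.5876 0.1542 0.0125]
ball [0.5948 0.1207 0.0125]
ball [0.627  0.1571 0.0125]
ball [0.6245 0.1021 0.0125]
ball [0.6502 0.1312 0.0125]
```

Call:
move_arm(travel=[[3.8,1.6,0.55],[3.8,1.6,0.55],[6.5,3.7,0.55],[8.9,5.6,0.55],[8.9,5.6,0.55],[8.9,5.6,0.55],[8.9,5.6,0.55],[8.9,5.6,0.55],[8.9,5.6,0.55],[8.9,5.6,0.55],[8.9,5.6,0.55]], rot=[[0.6,0.4,0],[0.6,0.4,0],[0.6,0.4,0],[0.6,0.4,0],[0.6,0.4,0],[0.6,0.4,0],[0.6,0.4,0],[0.6,0.4,0],[0.6,0.4,0],[0.6,0.4,0],[0.6,0.4,0]], fingers=[6,6,6,6,6,1,1,1,1,1,1])

```text
time: 4.32
tcp_pos: [0.3978, 0.1469, 0.1161]
tcp_rot: [-1.429, 0.746, 0.663]
force: [-10.1, -1.3, 18.3]
grip_width: 0.016
```

Run:
```python
from h import *
G,R,s=now();print(G.round(4),R.round(3).tolist(),s['q'].round(2),s['time'],s['grip_width'],s['force'].round(1))
cap('wrist','w2.png')
```

```text
[0.4354 0.1446 0.0681] [[0.616, -0.786, 0.056], [-0.037, 0.043, 0.998], [-0.787, -0.617, -0.002]] [ 0.35  0.98 -1.47  2.54  1.83  1.46 -0.75] 4.325 0.016028129339172272 [-10.1  -1.3  18.3]
```

View pics/w2.png

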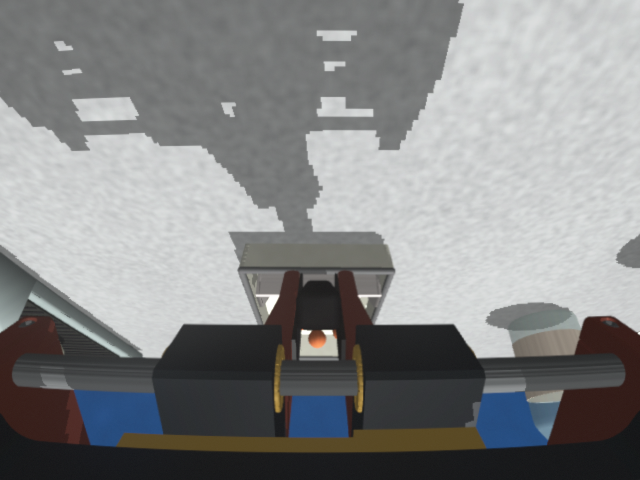

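Call:
move_arm(travel=[[0.4,-1.0,0],[1.07,-1.7,0],[1.07,-1.7,0],[1.07,-1.7,0]], rot=[[0,0,0],[0,0,0],[0,0,0],[0,0,0]], fingers=[1,1,1,1])

```text
time: 4.88
tcp_pos: [0.4175, 0.1455, 0.1165]
tcp_rot: [-1.426, 0.75, 0.665]
force: [1.0, -0.9, 0.7]
grip_width: 0.0158
```

Run:
```python
from h import *
G,R,s=now();print(G.round(4),R.round(3).tolist(),s['q'].round(2),s['time'],s['grip_width'],s['force'].round(1))
c=cap('top');cs=cap('side')
a=cv2.resize(c['frame'][165:290,230:300],None,fx=4.8,fy=4.8,interpolation=2);b=cv2.resize(cs['frame'][280:370,245:395],None,fx=2.8,fy=2.8,interpolation=2)
o=np.zeros((600,780,3),np.uint8);o[:a.shape[0],:a.shape[1]]=a;o[:b.shape[0],350:350+b.shape[1]]=b
cv2.imwrite('pics/c2.png',o[:,:,::-1])
```

```text
[0.4548 0.1433 0.0684] [[0.613, -0.788, 0.059], [-0.037, 0.046, 0.998], [-0.79, -0.614, -0.001]] [ 0.39  0.99 -1.46  2.5   1.85  1.43 -0.69] 4.875 0.015818679289486933 [ 1.  -0.9  0.7]
```

View pics/c2.png

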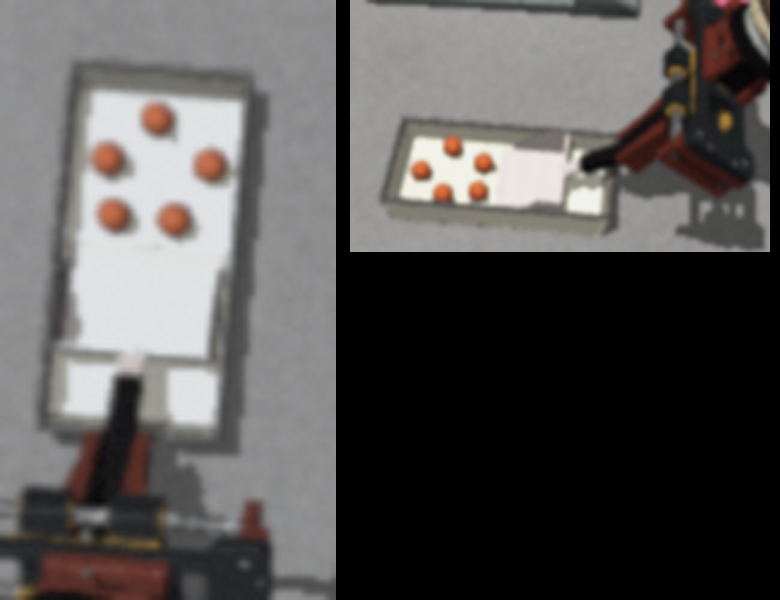

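The picture shows the scoop gripped and flat, its lip just short of the first two balls (crop y≈245). Contact forces are about 1 N. Next I work out the scooping push and the tilt-back lift.

```bash
cat >> h.py <<'E'
D=np.array([-.1210,0,.0654])   # grasp point from lip underside, scoop frame
def scoop(lip,yaw,t,lean=38):
    "lip underside position, nose-up tilt t deg -> grasp target, hand R"
    Rs=Ro.from_euler('ZY',[yaw,-t],degrees=True).as_matrix()
    return np.array(lip)+Rs@D, Rt(yaw,lean+t)
def lipnow():
    G,R,s=now();yaw=-np.degrees(np.arctan2(R[0,2],R[1,2]));lean=np.degrees(np.arcsin(-(-R[2,0])))if 0 else np.degrees(np.arccos(-R[2,0]))
    Rs=Ro.from_euler('ZY',[yaw,-(lean-38)],degrees=True).as_matrix();return G-Rs@D,yaw,lean-38
E
python3 - <<'E'
from h import *
c=cap('top');print('lip seen',onz(c,(261,216),.005).round(4));print(lipnow(),now()[2]['force'].round(1))
G,R,s=now();f=np.array([np.cos(np.radians(3.3)),-np.sin(np.radians(3.3)),0])
for d in (.025,.05,.075,.088): print(d,(R.T@(f*d-[0,0,.001])*100).round(2))
E
```

```text
lip seen [0.5788 0.1318 0.005 ]
(array([0.57533463, 0.13633489, 0.00263692]), np.float64(-3.3369529721984432), np.float64(-0.14443165895382037)) [ 0.8 -0.1  1.6]
0.025 [ 1.61 -1.91  0.  ]
0.05 [ 3.15 -3.89  0.  ]
0.075 [ 4.68 -5.86  0.  ]
0.088 [ 5.48 -6.89  0.01]
```

Call:
move_arm(travel=[[1.6,-1.9,0],[3.15,-3.9,0],[4.0,-4.9,0],[4.7,-5.85,0],[5.2,-6.5,0],[5.2,-6.5,0],[5.2,-6.5,0]], rot=[[0,0,0],[0,0,0],[0,0,0],[0,0,0],[0,0,0],[0,0,0],[0,0,0]], fingers=[1,1,1,1,1,1,1])

```text
time: 5.9
tcp_pos: [0.4998, 0.1416, 0.1161]
tcp_rot: [-1.427, 0.747, 0.667]
force: [-8.8, -0.8, 11.0]
grip_width: 0.0161
```

Run:
```python
from h import *
G,R,s=now();print(G.round(4),s['q'].round(2),s['time'],s['grip_width'],s['force'].round(1));L=lipnow();print(L)
c=cap('top');cs=cap('side')
a=cv2.resize(c['frame'][165:290,230:300],None,fx=4.8,fy=4.8,interpolation=2);b=cv2.resize(cs['frame'][280:370,245:395],None,fx=2.8,fy=2.8,interpolation=2)
o=np.zeros((600,780,3),np.uint8);o[:a.shape[0],:a.shape[1]]=a;o[:b.shape[0],350:350+b.shape[1]]=b
cv2.imwrite('pics/c3.png',o[:,:,::-1])
f=np.array([np.cos(np.radians(3.3)),-np.sin(np.radians(3.3)),0]);u=np.array([0,0,1.])
for t in (4,8,12,16): print(t,rel(*scoop(L[0]+u*.0625*np.sin(np.radians(t))+0*f,L[1],t+L[2])))
for h in (.04,.08,.12): print(h,rel(*scoop(L[0]+u*(.02+h)-f*.01,L[1],16)))
```

```text
[0.5372 0.1395 0.068 ] [ 0.48  1.02 -1.4   2.35  1.92  1.32 -0.48] 5.9 0.016080594478444333 [-8.8 -0.8 11. ]
(array([0.65788348, 0.13281013, 0.00236801]), np.float64(-3.1898200442040756), np.float64(-0.092721157814033))
4 ([0.08, 1.02, -0.0], [0.0, -0.0, -4.0])
8 ([0.26, 2.01, -0.0], [0.0, -0.0, -8.0])
12 ([0.53, 2.97, -0.0], [0.0, -0.0, -12.0])
16 ([0.88, 3.88, 0.0], [0.0, -0.0, -16.0])
0.04 ([-3.09, 2.07, -0.0], [0.0, -0.0, -16.1])
0.08 ([-6.25, -0.39, -0.0], [0.0, -0.0, -16.1])
0.12 ([-9.4, -2.85, -0.0], [0.0, -0.0, -16.1])
```

View pics/c3.png

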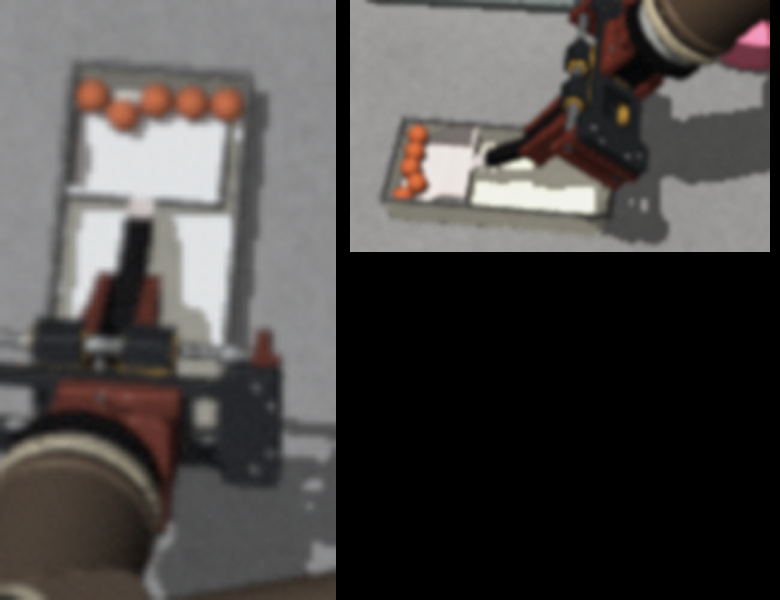

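All five balls are lined up on the lip against the end wall (crop y≈98). I'll push a few mm further so that they ride over the lip.

Call:
move_arm(travel=[[0.2,-0.33,0],[0.3,-0.5,0],[0.3,-0.5,0],[0.3,-0.5,0]], rot=[[0,0,0],[0,0,0],[0,0,0],[0,0,0]], fingers=[1,1,1,1])

```text
time: 6.5
tcp_pos: [0.5014, 0.1417, 0.1161]
tcp_rot: [-1.429, 0.749, 0.674]
force: [-33.2, -2.9, 28.6]
grip_width: 0.0157
```

Run:
```python
from h import *
G,R,s=now();print(G.round(4),s['q'].round(2),s['time'],s['grip_width'],s['force'].round(1));L=lipnow();print(L)
c=cap('top')
m=cv2.inRange(cv2.cvtColor(c['frame'],cv2.COLOR_RGB2HSV),(0,110,60),(15,255,255));m[:, :230]=0;m[:,295:]=0;m[:170]=0;m[225:]=0
n,l,st,ce=cv2.connectedComponentsWithStats(m)
for i in range(1,n): print('ball',st[i],ce[i].round(1),onz(c,ce[i],.0145).round(4))
p=np.argwhere(m)[:,::-1];print([(u,p[p[:,0]==u,1].min(),p[p[:,0]==u,1].max()) for u in np.unique(p[:,0])])
```

```text
[0.5386 0.1397 0.0678] [ 0.48  1.02 -1.4   2.34  1.92  1.31 -0.46] 6.5 0.015667249327912382 [-33.2  -2.9  28.6]
(array([0.6589575 , 0.13355185, 0.00156811]), np.float64(-2.9159886495594582), np.float64(-0.3812509877625132))
ball [246 182  34  10 167] [262.3 186.1] [0.655  0.1296 0.0145]
ball [251 223   1   2   2] [251.  223.5] [0.5577 0.1559 0.0145]
ball [260 223   2   2   4] [260.5 223.5] [0.5581 0.1316 0.0145]
[(np.int64(246), np.int64(183), np.int64(186)), (np.int64(247), np.int64(182), np.int64(187)), (np.int64(248), np.int64(182), np.int64(187)), (np.int64(249), np.int64(182), np.int64(187)), (np.int64(250), np.int64(182), np.int64(187)), (np.int64(251), np.int64(183), np.int64(224)), (np.int64(252), np.int64(185), np.int64(188)), (np.int64(253), np.int64(186), np.int64(189)), (np.int64(254), np.int64(186), np.int64(190)), (np.int64(255), np.int64(186), np.int64(191)), (np.int64(256), np.int64(186), np.int64(191)), (np.int64(257), np.int64(187), np.int64(190)), (np.int64(258), np.int64(187), np.int64(189)), (np.int64(259), np.int64(186), np.int64(188)), (np.int64(260), np.int64(
[... 214 characters left out ...]
int64(265), np.int64(184), np.int64(187)), (np.int64(266), np.int64(185), np.int64(187)), (np.int64(267), np.int64(184), np.int64(188)), (np.int64(268), np.int64(184), np.int64(188)), (np.int64(269), np.int64(183), np.int64(188)), (np.int64(270), np.int64(183), np.int64(188)), (np.int64(271), np.int64(184), np.int64(188)), (np.int64(272), np.int64(185), np.int64(187)), (np.int64(273), np.int64(186), np.int64(187)), (np.int64(274), np.int64(185), np.int64(188)), (np.int64(275), np.int64(184), np.int64(188)), (np.int64(276), np.int64(184), np.int64(189)), (np.int64(277), np.int64(184), np.int64(189)), (np.int64(278), np.int64(184), np.int64(189)), (np.int64(279), np.int64(184), np.int64(188))]
```

Call:
move_arm(travel=[[-0.25,0.1,0],[-0.15,1.1,0],[0.0,2.1,0],[0.25,3.05,0],[0.6,3.95,0],[0.6,3.95,0],[0.6,3.95,0]], rot=[[0,0,0],[0,0,-4],[0,0,-8],[0,0,-12],[0,0,-16],[0,0,-16],[0,0,-16]], fingers=[1,1,1,1,1,1,1])

```text
time: 7.42
tcp_pos: [0.4786, 0.1423, 0.0868]
tcp_rot: [-1.496, 0.539, 0.451]
force: [0.3, -0.3, -1.8]
grip_width: 0.0159
```

Run:
```python
from h import *
G,R,s=now();print(G.round(4),s['q'].round(2),s['time'],s['grip_width'],s['force'].round(1));L=lipnow();print(L)
c=cap('top');cs=cap('side')
a=cv2.resize(c['frame'][165:290,230:300],None,fx=4.8,fy=4.8,interpolation=2);b=cv2.resize(cs['frame'][280:370,245:395],None,fx=2.8,fy=2.8,interpolation=2)
o=np.zeros((600,780,3),np.uint8);o[:a.shape[0],:a.shape[1]]=a;o[:b.shape[0],350:350+b.shape[1]]=b
cv2.imwrite('pics/c4.png',o[:,:,::-1])
```

```text
[0.5277 0.1395 0.0507] [ 0.26  1.13 -1.19  2.5   2.29  1.65 -0.83] 7.425 0.01590758056497316 [ 0.3 -0.3 -1.8]
(array([0.66167433, 0.13173087, 0.02043817]), np.float64(-3.3049208804738877), np.float64(15.69544371592167))
```

View pics/c4.png

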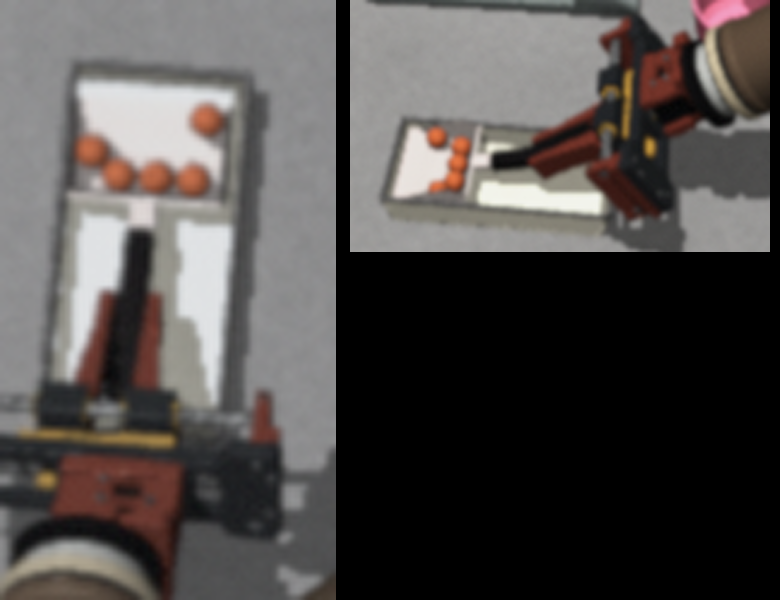

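All five balls are now in the tilted bowl, and the −1.8 N on the tool matches the scoop plus the balls. Next I lift and carry it.

Run:
```python
from h import *
L=lipnow();l=L[0]
for p in [l+[-.004,0,.015],l+[-.008,0,.045],l+[-.012,-.001,.085],(.645,.125,.14),(.635,.10,.165),(.615,.045,.175),(.59,-.03,.175),(.565,-.10,.17),(.55,-.15,.165),(.545,-.178,.16),(.545,-.187,.155)]: print(np.round(p,3),rel(*scoop(p,-3.2,16)))
```

```text
[0.658 0.131 0.036] ([-1.19, -0.91, -0.09], [-0.1, -0.2, -0.2])
[0.654 0.131 0.066] ([-3.28, -3.09, -0.11], [-0.1, -0.2, -0.2])
[0.65  0.13  0.106] ([-5.96, -6.09, -0.24], [-0.1, -0.2, -0.2])
[0.645 0.125 0.14 ] ([-8.35, -8.51, -0.77], [-0.1, -0.2, -0.2])
[0.635 0.1   0.165] ([-10.51, -10.03, -3.33], [-0.1, -0.2, -0.2])
[0.615 0.045 0.175] ([-12.45, -9.84, -8.94], [-0.1, -0.2, -0.2])
[ 0.59  -0.03   0.175] ([-14.11, -8.63, -16.57], [-0.1, -0.2, -0.2])
[ 0.565 -0.1    0.17 ] ([-15.49, -6.99, -23.71], [-0.1, -0.2, -0.2])
[ 0.55  -0.15   0.165] ([-16.16, -5.87, -28.79], [-0.1, -0.2, -0.2])
[ 0.545 -0.178  0.16 ] ([-16.14, -5.27, -31.61], [-0.1, -0.2, -0.2])
[ 0.545 -0.187  0.155] ([-15.8, -4.9, -32.51], [-0.1, -0.2, -0.2])
```

Call:
move_arm(travel=[[-0.6,-0.45,-0.05],[-1.2,-0.9,-0.1],[-2.2,-2.0,-0.1],[-3.3,-3.1,-0.1],[-4.6,-4.6,-0.15],[-6.0,-6.1,-0.25],[-7.2,-7.3,-0.5],[-8.0,-8.2,-0.7],[-8.35,-8.5,-0.8],[-8.35,-8.5,-0.8],[-8.35,-8.5,-0.8]], rot=[[0,0,0],[0,0,0],[0,0,0],[0,0,0],[0,0,0],[0,0,0],[0,0,0],[0,0,0],[0,0,0],[0,0,0],[0,0,0]], fingers=[1,1,1,1,1,1,1,1,1,1,1])

```text
time: 8.9
tcp_pos: [0.4609, 0.1351, 0.2045]
tcp_rot: [-1.496, 0.538, 0.449]
force: [-0.5, -0.2, -2.3]
grip_width: 0.016
```

Run:
```python
from h import *
G,R,s=now();print(G.round(4),s['q'].round(2),s['time'],s['grip_width'],s['force'].round(1));L=lipnow();print(L)
c=cap('top')
m=cv2.inRange(cv2.cvtColor(c['frame'],cv2.COLOR_RGB2HSV),(0,110,60),(15,255,255));m[:, :230]=0;m[:,300:]=0;m[:140]=0;m[225:]=0
n,l,st,ce=cv2.connectedComponentsWithStats(m)
for i in range(1,n): print('ball',st[i],ce[i].round(1),onz(c,ce[i],.135).round(4))
for p in [(.642,.115,.15),(.635,.09,.165),(.615,.045,.175),(.59,-.03,.175),(.565,-.10,.17),(.55,-.15,.165),(.545,-.178,.16),(.545,-.187,.155)]: print(np.round(p,3),rel(*scoop(p,-3.,16)))
```

```text
[0.51   0.1322 0.1684] [ 0.43  0.76 -1.44  2.51  1.97  1.4  -0.74] 8.9 0.015961668823823806 [-0.5 -0.2 -2.3]
(array([0.64404813, 0.12437576, 0.13843218]), np.float64(-3.329115657062322), np.float64(15.794068662202392))
ball [266 191   9  14  70] [269.9 197.5] [0.6038 0.0993 0.135 ]
ball [242 193  23  11 112] [252.5 198.5] [0.6009 0.1401 0.135 ]
[0.642 0.115 0.15 ] ([-0.79, -0.79, -1.07], [-0.1, -0.3, -0.2])
[0.635 0.09  0.165] ([-2.12, -1.67, -3.61], [-0.1, -0.3, -0.2])
[0.615 0.045 0.175] ([-4.11, -1.45, -8.22], [-0.1, -0.3, -0.2])
[ 0.59  -0.03   0.175] ([-5.77, -0.22, -15.85], [-0.1, -0.3, -0.2])
[ 0.565 -0.1    0.17 ] ([-7.15, 1.42, -22.98], [-0.1, -0.3, -0.2])
[ 0.55  -0.15   0.165] ([-7.83, 2.54, -28.06], [-0.1, -0.3, -0.2])
[ 0.545 -0.178  0.16 ] ([-7.8, 3.15, -30.88], [-0.1, -0.3, -0.2])
[ 0.545 -0.187  0.155] ([-7.47, 3.52, -31.78], [-0.1, -0.3, -0.2])
```

Run:
```python
from h import *
for x,y,z,w in [(.642,.105,.15,-4),(.64,.075,.16,-6),(.638,.04,.165,-8),(.633,.0,.165,-10.5),(.625,-.045,.165,-13),(.613,-.09,.165,-15),(.602,-.13,.165,-17),(.593,-.158,.165,-19),(.587,-.173,.165,-20),(.585,-.179,.165,-20)]: print(x,y,rel(*scoop((x,y,z),w,16)))
```

```text
0.642 0.105 ([-0.74, -0.82, -1.75], [0.4, 0.5, -0.2])
0.64 0.075 ([-1.34, -1.62, -4.11], [1.6, 2.1, -0.2])
0.638 0.04 ([-1.6, -2.05, -6.98], [2.8, 3.7, -0.2])
0.633 0.0 ([-1.74, -1.94, -10.2], [4.3, 5.8, -0.2])
0.625 -0.045 ([-2.08, -1.69, -13.95], [5.7, 7.8, -0.2])
0.613 -0.09 ([-2.74, -1.2, -17.88], [6.9, 9.4, -0.2])
0.602 -0.13 ([-3.32, -0.77, -21.31], [8.1, 11.0, -0.2])
0.593 -0.158 ([-3.78, -0.43, -23.54], [9.3, 12.6, -0.2])
0.587 -0.173 ([-4.12, -0.18, -24.76], [9.9, 13.4, -0.2])
0.585 -0.179 ([-4.25, -0.08, -25.38], [9.9, 13.4, -0.2])
```

Call:
move_arm(travel=[[-0.35,-0.4,-0.8],[-0.75,-0.8,-1.75],[-1.1,-1.25,-2.9],[-1.35,-1.6,-4.1],[-1.5,-1.85,-5.5],[-1.6,-2.05,-7.0],[-1.7,-2.0,-8.6],[-1.75,-1.95,-10.2],[-1.9,-1.8,-11.6],[-2.0,-1.7,-12.8],[-2.1,-1.7,-13.6],[-2.1,-1.7,-13.95],[-2.1,-1.7,-13.95],[-2.1,-1.7,-13.95]], rot=[[0.2,0.3,0],[0.4,0.5,0],[1,1.3,0],[1.6,2.1,0],[2.2,2.9,0],[2.8,3.7,0],[3.5,4.8,0],[4.3,5.8,0],[4.8,6.5,0],[5.2,7.1,0],[5.5,7.5,0],[5.7,7.8,0],[5.7,7.8,0],[5.7,7.8,0]], fingers=[1,1,1,1,1,1,1,1,1,1,1,1,1,1])

```text
time: 10.7
tcp_pos: [0.4627, 0.0003, 0.2398]
tcp_rot: [-1.435, 0.673, 0.325]
force: [-0.2, 0.8, -1.5]
grip_width: 0.0158
```

Run:
```python
from h import *
G,R,s=now();print(G.round(4),s['q'].round(2),s['time'],s['grip_width'],s['force'].round(1));L=lipnow();print(L)
for x,y,z,w in [(.62,-.065,.165,-14),(.613,-.09,.165,-15),(.602,-.13,.165,-17),(.593,-.158,.165,-19),(.587,-.173,.165,-20),(.585,-.179,.165,-20)]: print(x,y,rel(*scoop((x,y,z),w,16)))
```

```text
[ 0.5101 -0.011   0.2031] [ 0.9   0.46 -1.47  2.54  1.97  1.   -0.71] 10.7 0.015832759126117524 [-0.2  0.8 -1.5]
(array([ 0.64030605, -0.04167303,  0.17127021]), np.float64(-13.25582779700904), np.float64(14.999647808217027))
0.62 -0.065 ([-0.67, 1.7, -2.51], [0.7, 0.4, -1.0])
0.613 -0.09 ([-0.74, 1.77, -4.78], [1.3, 1.2, -1.0])
0.602 -0.13 ([-0.83, 1.86, -8.29], [2.4, 2.9, -1.0])
0.593 -0.158 ([-0.97, 1.98, -10.58], [3.6, 4.5, -1.0])
0.587 -0.173 ([-1.13, 2.1, -11.86], [4.2, 5.3, -1.0])
0.585 -0.179 ([-1.17, 2.14, -12.49], [4.2, 5.3, -1.0])
```

Run:
```python
from h import *
for x,y,z,w,t in [(.64,-.055,.17,-14,14),(.636,-.09,.168,-15,12.5),(.632,-.125,.165,-17,11),(.625,-.155,.16,-18.5,9.5),(.618,-.174,.155,-20,8),(.613,-.184,.15,-20,7)]: print(x,y,rel(*scoop((x,y,z),w,t)))
```

```text
0.64 -0.055 ([0.21, -0.39, -1.09], [0.7, 0.4, 1.0])
0.636 -0.09 ([0.54, -0.96, -4.28], [1.3, 1.2, 2.5])
0.632 -0.125 ([0.97, -1.48, -7.16], [2.6, 2.7, 4.0])
0.625 -0.155 ([1.21, -1.59, -9.8], [3.6, 3.9, 5.5])
0.618 -0.174 ([1.26, -1.57, -11.38], [4.6, 5.0, 7.0])
0.613 -0.184 ([1.31, -1.35, -12.49], [4.6, 4.9, 8.0])
```

Call:
move_arm(travel=[[0.2,-0.4,-0.6],[0.3,-0.6,-1.7],[0.45,-0.8,-3.1],[0.6,-1.0,-4.6],[0.8,-1.25,-6.1],[1.0,-1.5,-7.5],[1.1,-1.55,-8.8],[1.2,-1.6,-9.9],[1.25,-1.6,-10.8],[1.25,-1.55,-11.5],[1.3,-1.45,-12.1],[1.3,-1.35,-12.5],[1.3,-1.35,-12.5],[1.3,-1.35,-12.5]], rot=[[0.4,0.3,0.5],[0.8,0.6,1.3],[1,0.9,2],[1.4,1.4,2.6],[2,2,3.3],[2.7,2.8,4.1],[3.2,3.4,4.8],[3.6,3.9,5.5],[4.1,4.4,6.2],[4.6,4.9,7],[4.6,4.9,7.5],[4.6,4.9,8],[4.6,4.9,8],[4.6,4.9,8]], fingers=[1,1,1,1,1,1,1,1,1,1,1,1,1,1])

```text
time: 12.45
tcp_pos: [0.4519, -0.1258, 0.2435]
tcp_rot: [-1.334, 0.849, 0.342]
force: [0.8, -0.4, -1.5]
grip_width: 0.0157
```

Run:
```python
from h import *
G,R,s=now();print(G.round(4),s['q'].round(2),s['time'],s['grip_width'],s['force'].round(1));L=lipnow();print(L)
cs=cap('side');c=cap('top')
b=cv2.resize(cs['frame'][170:330,225:425],None,fx=3,fy=3,interpolation=2);a=cv2.resize(c['frame'][160:290,345:440],None,fx=2,fy=2,interpolation=2)
o=np.zeros((480,790,3),np.uint8);o[:480,:600]=b;o[:a.shape[0],600:600+a.shape[1]]=a
cv2.imwrite('pics/c5.png',o[:,:,::-1])
for x,y,z,w,t in [(.610,-.183,.14,-20,4),(.604,-.182,.125,-20,0),(.598,-.181,.113,-20,-4),(.594,-.181,.105,-20,-8),(.59,-.18,.10,-20,-12),(.588,-.18,.096,-20,-18),(.587,-.18,.094,-20,-24),(.587,-.18,.094,-20,-30)]:
  G,R=scoop((x,y,z),w,t);print(t,rel(G,R),G.round(3))
```

```text
[ 0.4925 -0.1405  0.2003] [ 1.38  0.3  -1.43  2.46  1.92  0.52 -0.46] 12.45 0.015687552829692916 [ 0.8 -0.4 -1.5]
(array([ 0.6128511 , -0.18432844,  0.1502154 ]), np.float64(-19.989101639147854), np.float64(7.0197664031102605))
4 ([0.24, -0.05, 0.02], [0.0, 0.0, 3.0]) [ 0.492 -0.14   0.197]
0 ([0.6, 0.1, -0.09], [0.0, 0.0, 7.0]) [ 0.49  -0.141  0.19 ]
-4 ([0.85, 0.02, -0.2], [0.0, 0.0, 11.0]) [ 0.489 -0.141  0.187]
-8 ([1.07, -0.51, -0.34], [0.0, -0.0, 15.0]) [ 0.49  -0.143  0.187]
-12 ([1.15, -1.22, -0.39], [0.0, -0.0, 19.0]) [ 0.492 -0.144  0.189]
-18 ([1.5, -2.84, -0.45], [0.0, -0.0, 25.0]) [ 0.499 -0.148  0.196]
-24 ([1.99, -4.63, -0.49], [0.0, -0.0, 31.0]) [ 0.508 -0.151  0.203]
-30 ([2.6, -6.58, -0.49], [0.0, -0.0, 37.0]) [ 0.519 -0.155  0.211]
```

View pics/c5.png

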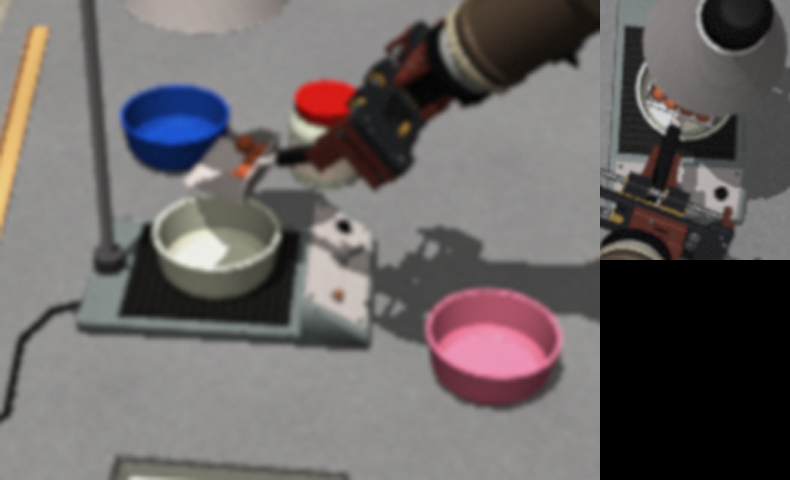

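The balls sit in the bowl above the white dish, and the hand is clear of the shade. Next I descend with the bowl nose-up, then tip slowly.

Run:
```python
from h import *
for x,y,z,w,t in [(.608,-.183,.12,-20,6),(.602,-.183,.092,-20,5),(.596,-.183,.088,-20,0),(.591,-.182,.086,-20,-4),(.588,-.181,.086,-20,-8),(.586,-.1805,.086,-20,-12),(.586,-.1805,.086,-20,-16),(.585,-.18,.086,-20,-20),(.584,-.18,.086,-20,-23)]:
  G,R=scoop((x,y,z),w,t);print(t,rel(G,R),G.round(3))
```

```text
6 ([1.69, 2.16, -0.05], [0.0, 0.0, 1.0]) [ 0.488 -0.14   0.172]
5 ([3.18, 4.21, -0.25], [0.0, 0.0, 2.0]) [ 0.483 -0.14   0.147]
0 ([2.71, 3.22, -0.46], [0.0, 0.0, 7.0]) [ 0.482 -0.142  0.153]
-4 ([2.32, 2.37, -0.54], [0.0, 0.0, 11.0]) [ 0.482 -0.142  0.16 ]
-8 ([2.02, 1.24, -0.55], [0.0, -0.0, 15.0]) [ 0.484 -0.143  0.168]
-12 ([1.89, 0.02, -0.57], [0.0, -0.0, 19.0]) [ 0.488 -0.145  0.175]
-16 ([2.0, -1.34, -0.57], [0.0, -0.0, 23.0]) [ 0.494 -0.147  0.182]
-20 ([2.12, -2.6, -0.56], [0.0, -0.0, 27.0]) [ 0.499 -0.149  0.189]
-23 ([2.27, -3.54, -0.59], [0.0, -0.0, 30.0]) [ 0.503 -0.151  0.193]
```

Call:
move_arm(travel=[[0.8,1.0,0],[1.7,2.1,-0.05],[2.5,3.2,-0.1],[3.2,4.2,-0.25],[2.95,3.7,-0.35],[2.7,3.2,-0.45],[2.5,2.8,-0.5],[2.3,2.35,-0.55],[2.2,1.8,-0.55],[2.0,1.25,-0.55],[1.95,0.6,-0.55],[1.9,0,-0.55],[2.0,-1.3,-0.55],[2.1,-2.6,-0.55],[2.1,-2.6,-0.55],[2.25,-3.5,-0.6],[2.25,-3.5,-0.6],[2.25,-3.5,-0.6]], rot=[[0,0,0.5],[0,0,1],[0,0,1.5],[0,0,2],[0,0,4.5],[0,0,7],[0,0,9],[0,0,11],[0,0,13],[0,0,15],[0,0,17],[0,0,19],[0,0,23],[0,0,27],[0,0,27],[0,0,30],[0,0,30],[0,0,30]], fingers=[1,1,1,1,1,1,1,1,1,1,1,1,1,1,1,1,1,1])

```text
time: 14.8
tcp_pos: [0.4874, -0.1451, 0.2517]
tcp_rot: [-1.097, 1.195, 0.748]
force: [0.0, -0.4, -1.5]
grip_width: 0.0155
```

Run:
```python
from h import *
G,R,s=now();print(G.round(4),s['q'].round(2),s['time'],s['grip_width'],s['force'].round(1));L=lipnow();print(L)
cs=cap('side')
b=cv2.resize(cs['frame'][170:330,225:425],None,fx=3,fy=3,interpolation=2)
cv2.imwrite('pics/c6.png',b[:,:,::-1])
```

```text
[ 0.5023 -0.1505  0.1928] [ 1.26  0.51 -1.38  2.05  0.82  0.89  0.69] 14.8 0.015456792717868716 [ 0.  -0.4 -1.5]
(array([ 0.58303744, -0.17990721,  0.08545683]), np.float64(-19.97318542060083), np.float64(-22.93119473049355))
```

View pics/c6.png

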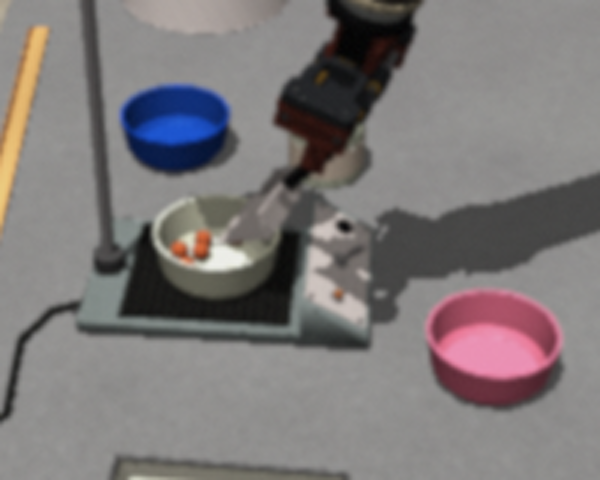

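The balls lie in the white dish at (179,249), (202,240), (203,252) and about (190,257), and the bowl looks empty. Now I take the scoop back.

Run:
```python
from h import *
for x,y,z,w,t in [(.588,-.18,.10,-20,-12),(.602,-.182,.13,-20,0),(.615,-.178,.16,-20,4),(.635,-.12,.17,-16,4),(.64,-.04,.17,-12,3),(.638,.04,.17,-8,2),(.627,.11,.15,-4,0),(.62,.134,.11,-3.2,0),(.62,.134,.05,-3.2,0)]:
  G,R=scoop((x,y,z),w,t);print(t,rel(G,R))
```

```text
-12 ([0.11, 2.61, 0.17], [0.1, -0.1, -10.9])
0 ([-0.19, 3.9, 0.46], [0.1, -0.1, -22.9])
4 ([-1.91, 3.1, 1.28], [0.1, -0.1, -26.9])
4 ([-2.89, 2.89, 6.25], [-3.5, -2.0, -26.9])
3 ([-3.69, 4.71, 12.81], [-7.1, -3.9, -25.9])
2 ([-4.64, 7.09, 19.17], [-10.7, -5.6, -24.9])
0 ([-3.97, 10.15, 24.38], [-14.4, -7.3, -22.8])
0 ([-0.48, 12.55, 26.19], [-15.1, -7.6, -22.8])
0 ([5.31, 14.11, 26.2], [-15.1, -7.6, -22.8])
```

Call:
move_arm(travel=[[0.1,1.3,0.1],[0.1,2.6,0.17],[-0.1,3.3,0.3],[-0.2,3.9,0.46],[-1.9,3.1,1.3],[-2.5,3.0,3.8],[-2.9,2.9,6.25],[-3.3,3.8,9.5],[-3.7,4.7,12.8],[-4.2,5.9,16.0],[-4.6,7.1,19.2],[-4.3,8.6,21.8],[-4.0,10.1,24.4],[-2.2,11.4,25.3],[-0.5,12.5,26.2],[-0.5,12.5,26.2],[-0.5,12.5,26.2],[-0.5,12.5,26.2]], rot=[[0,0,-5],[0,0,-11],[0,0,-17],[0,0,-23],[0,0,-27],[-1.7,-1,-27],[-3.5,-2,-27],[-5.3,-3,-26.5],[-7.1,-3.9,-26],[-8.9,-4.8,-25.5],[-10.7,-5.6,-25],[-12.5,-6.5,-24],[-14.4,-7.3,-22.8],[-14.8,-7.5,-22.8],[-15.1,-7.6,-22.8],[-15.1,-7.6,-22.8],[-15.1,-7.6,-22.8],[-15.1,-7.6,-22.8]], fingers=[1,1,1,1,1,1,1,1,1,1,1,1,1,1,1,1,1,1])

```text
time: 17.1
tcp_pos: [0.4634, 0.1419, 0.2254]
tcp_rot: [-1.426, 0.746, 0.663]
force: [-0.2, -0.1, -1.4]
grip_width: 0.0158
```

Run:
```python
from h import *
G,R,s=now();print(G.round(4),s['q'].round(2),s['time'],s['grip_width'],s['force'].round(1));L=lipnow();print(L)
for n in('side','top'):
    c=cap(n,n+'9.png');m=cv2.inRange(cv2.cvtColor(c['frame'],cv2.COLOR_RGB2HSV),(0,130,90),(12,255,255))
    k,l,st,ce=cv2.connectedComponentsWithStats(m);print(n,[(ce[i].round(0).tolist(),int(st[i,4])) for i in range(1,k) if st[i,4]>5])
for x,y,z,w,t in [(.62,.134,.06,-3.2,0),(.62,.134,.03,-3.2,0),(.62,.134,.012,-3.2,0),(.62,.134,.003,-3.2,0)]:
  G,R=scoop((x,y,z),w,t);print(z,rel(G,R))
b=cv2.resize(cap('top')['frame'][170:290,230:330],None,fx=5,fy=5,interpolation=2);cv2.imwrite('pics/c7.png',b[:,:,::-1])
```

```text
[0.5009 0.1397 0.1774] [ 0.5   0.37 -1.27  2.35  1.52  0.76 -0.39] 17.1 0.015788198639983788 [-0.2 -0.1 -1.4]
(array([0.62176713, 0.13281531, 0.11212565]), np.float64(-3.2790285717167422), np.float64(0.05959375038678161))
side [([334.0, 204.0], 260), ([364.0, 240.0], 6), ([292.0, 251.0], 33), ([303.0, 248.0], 13), ([285.0, 253.0], 19), ([357.0, 258.0], 77)]
top [([476.0, 248.0], 682), ([239.0, 259.0], 16), ([253.0, 260.0], 46), ([255.0, 268.0], 29)]
0.06 ([3.97, 3.34, 0.09], [-0.1, -0.0, 0.1])
0.03 ([6.34, 5.19, 0.09], [-0.1, -0.0, 0.1])
0.012 ([7.75, 6.3, 0.09], [-0.1, -0.0, 0.1])
0.003 ([8.46, 6.85, 0.09], [-0.1, -0.0, 0.1])
```

Call:
move_arm(travel=[[2,1.7,0.1],[4,3.3,0.1],[5.2,4.3,0.1],[6.3,5.2,0.1],[7.0,5.75,0.1],[7.75,6.3,0.1],[8.1,6.6,0.1],[8.1,6.6,0.1],[8.1,6.6,0.1]], rot=[[0,0,0],[0,0,0],[0,0,0],[0,0,0],[0,0,0],[0,0,0],[0,0,0],[0,0,0],[0,0,0]], fingers=[1,1,1,1,1,1,1,1,1])

```text
time: 18.38
tcp_pos: [0.4611, 0.1437, 0.1205]
tcp_rot: [-1.426, 0.746, 0.665]
force: [-0.0, 0.3, -1.0]
grip_width: 0.0154
```

Run:
```python
from h import *
G,R,s=now();print(G.round(4),s['q'].round(2),s['time'],s['grip_width'],s['force'].round(1));L=lipnow();print(L)
b=cap('top')['frame'][165:290,230:300];c=cap('side')['frame'][230:370,245:395]
b=cv2.resize(b,None,fx=4.8,fy=4.8,interpolation=2);c=cv2.resize(c,None,fx=2.9,fy=2.9,interpolation=2)
o=np.zeros((600,780,3),np.uint8);o[:b.shape[0],:b.shape[1]]=b;o[:c.shape[0],340:340+c.shape[1]]=c
cv2.imwrite('pics/c8.png',o[:,:,::-1])
```

```text
[0.4986 0.1417 0.0724] [ 0.27  0.67 -1.09  2.43  1.89  0.99 -0.74] 18.375 0.015435636100303412 [-0.   0.3 -1. ]
(array([0.61938499, 0.13488347, 0.0070494 ]), np.float64(-3.2122010841552315), np.float64(0.009749961828170228))
```

View pics/c8.png

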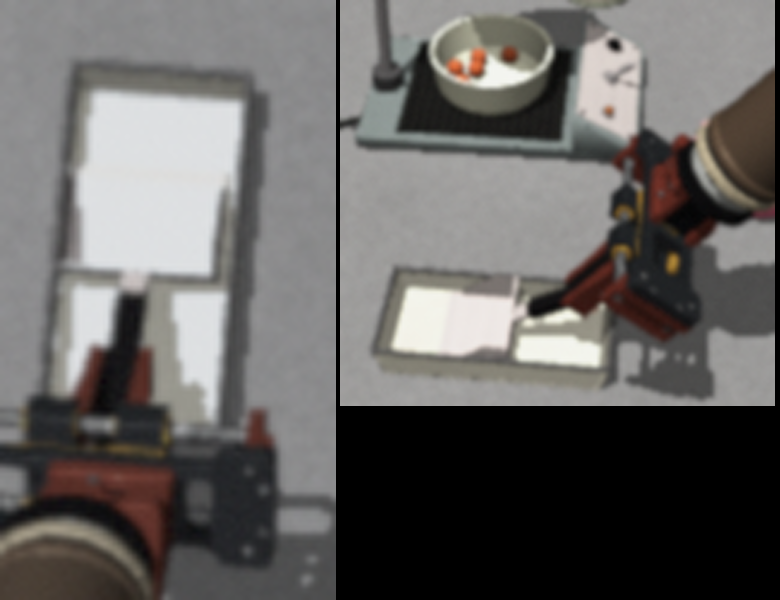

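All five balls are in the dish (crop cluster about (468,62) and one at (510,53)). The scoop is inside the tray, about 4 mm above the floor. I'll set it down, release and back off.

Call:
move_arm(travel=[[0.15,0.12,0],[0.3,0.24,0],[0.35,0.27,0],[0.35,0.27,0],[0.35,0.27,0],[0.35,0.27,0],[0.35,0.27,0],[0.35,0.27,0],[-1.5,0.27,0],[-4,0.27,0],[-8,0.27,0],[-12,0.27,0],[-12,0.27,0]], rot=[[0,0,0],[0,0,0],[0,0,0],[0,0,0],[0,0,0],[0,0,0],[0,0,0],[0,0,0],[0,0,0],[0,0,0],[0,0,0],[0,0,0],[0,0,0]], fingers=[1,1,1,1,4,4,4,4,4,4,4,4,4])

```text
time: 20.1
tcp_pos: [0.3852, 0.1478, 0.2157]
tcp_rot: [-1.431, 0.741, 0.659]
force: [0.8, -1.6, 0.6]
grip_width: 0.0404
```

Run:
```python
from h import *
G,R,s=now();print(G.round(4),s['q'].round(2),s['time'],s['grip_width'],s['force'].round(1))
c=cap('top');cap('side','side10.png');b=c['frame'][165:290,230:430]
cv2.imwrite('pics/c9.png',cv2.resize(b,None,fx=4,fy=4,interpolation=2)[:,:,::-1])
# toggle approach: fingertip point = grasp + .019 tool x ; upright hand, yaw -2.7, fingers closed
for G in [(.40,.05,.28),(.42,-.1,.25),(.425,-.178,.15),(.425,-.178,.075)]:print(G,rel(G,Rt(-2.7,10)))
```

```text
[0.4231 0.1456 0.1679] [ 0.47  0.26 -1.37  2.49  1.49  0.76 -0.56] 20.1 0.0404257190047566 [ 0.8 -1.6  0.6]
(0.4, 0.05, 0.28) ([-9.39, -8.54, -9.63], [-0.5, -0.3, 28.1])
(0.42, -0.1, 0.25) ([-5.26, -8.93, -24.49], [-0.5, -0.3, 28.1])
(0.425, -0.178, 0.15) ([3.19, -3.5, -32.24], [-0.5, -0.3, 28.1])
(0.425, -0.178, 0.075) ([9.09, 1.13, -32.24], [-0.5, -0.3, 28.1])
```

View pics/c9.png

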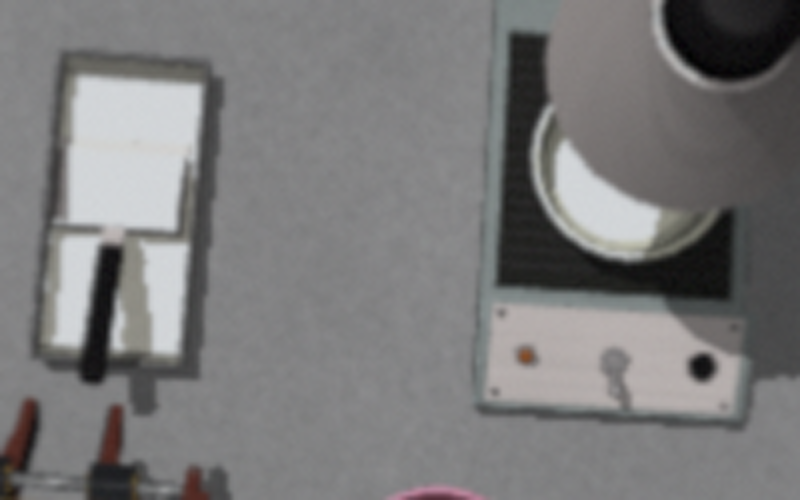

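The scoop lies flat in the tray and the tray holds no balls. The bat is still off, at crop (614,360–395). Next I go to the switch with closed fingers.

Call:
move_arm(travel=[[-4.7,-4.3,-4.8],[-9.4,-8.5,-9.6],[-9.4,-8.5,-9.6],[-7.3,-8.7,-17],[-5.3,-8.9,-24.5],[-5.3,-8.9,-24.5],[1.9,-2.7,-32.2],[1.9,-2.7,-32.2],[1.9,-2.7,-32.2],[1.9,-2.7,-32.2],[1.9,-2.7,-32.2]], rot=[[-0.5,-0.3,9],[-0.5,-0.3,19],[-0.5,-0.3,28],[-0.5,-0.3,28],[-0.5,-0.3,28],[-0.5,-0.3,28],[-0.5,-0.3,28],[-0.5,-0.3,28],[-0.5,-0.3,28],[-0.5,-0.3,28],[-0.5,-0.3,28]], fingers=[4,4,2,0,0,0,0,0,0,0,0])

```text
time: 21.58
tcp_pos: [0.3995, -0.1756, 0.2126]
tcp_rot: [-1.248, 1.103, 1.05]
force: [0.3, 1.5, -0.1]
grip_width: 0.0006
```

Run:
```python
from h import *
G,R,s=now();print(G.round(4),R.round(2).tolist(),s['q'].round(2),s['time'],s['grip_width'],s['force'].round(1))
c=cap('wrist','w10.png');print('pivot,tip px',proj(c,[[.479,-.178,.042],[.4556,-.178,.064],G+.019*R[:,0]]).round(0).tolist())
for G in [(.41,-.178,.0747),(.43,-.178,.0747),(.445,-.178,.0747),(.454,-.178,.0747),(.458,-.178,.0747)]:print(G,rel(G,Rt(-2.7,10)))
```

```text
[ 0.4098 -0.1757  0.1525] [[0.17, -0.98, 0.05], [-0.0, 0.05, 1.0], [-0.99, -0.17, 0.01]] [ 1.16  0.26 -0.92  2.18  0.26  0.65  1.6 ] 21.575 0.0005681306527260537 [ 0.3  1.5 -0.1]
pivot,tip px [[318.0, 289.0], [317.0, 281.0], [318.0, 291.0]]
(0.41, -0.178, 0.0747) ([7.73, 1.35, -0.36], [0.0, 0.3, -0.2])
(0.43, -0.178, 0.0747) ([8.08, -0.62, -0.27], [0.0, 0.3, -0.2])
(0.445, -0.178, 0.0747) ([8.33, -2.09, -0.2], [0.0, 0.3, -0.2])
(0.454, -0.178, 0.0747) ([8.49, -2.98, -0.16], [0.0, 0.3, -0.2])
(0.458, -0.178, 0.0747) ([8.55, -3.37, -0.14], [0.0, 0.3, -0.2])
```

Call:
move_arm(travel=[[4,1.35,-0.3],[7.7,1.35,-0.3],[7.7,1.35,-0.3],[7.9,0.4,-0.3],[8.1,-0.6,-0.25],[8.2,-1.3,-0.2],[8.35,-2.1,-0.2],[8.4,-2.5,-0.2],[8.4,-2.5,-0.2]], rot=[[0,0,0],[0,0,0],[0,0,0],[0,0,0],[0,0,0],[0,0,0],[0,0,0],[0,0,0],[0,0,0]], fingers=[0,0,0,0,0,0,0,0,0])

```text
time: 22.75
tcp_pos: [0.4372, -0.1793, 0.1355]
tcp_rot: [-1.252, 1.107, 1.049]
force: [-5.6, 0.5, 3.5]
grip_width: 0.0005
```

Run:
```python
from h import *
G,R,s=now();print(G.round(4),s['time'],s['force'].round(1))
```

```text
[ 0.4475 -0.1797  0.0754] 22.75 [-5.6  0.5  3.5]
```

Call:
move_arm(travel=[[0.05,-0.3,0],[0.1,-0.55,0],[0.1,-0.55,0]], rot=[[0,0,0],[0,0,0],[0,0,0]], fingers=[0,0,0])

```text
time: 23.12
tcp_pos: [0.4453, -0.1794, 0.1363]
tcp_rot: [-1.255, 1.102, 1.045]
force: [0.1, 0.5, -0.3]
grip_width: 0.0006
```

The force dropped to 0, so the bat should have snapped over. I'll back off and check numerically.

Call:
move_arm(travel=[[-0.3,2,0],[-0.6,4,0],[-5,5,0],[-10,8,0],[-15,12,0],[-18,14,0],[-18,14,0],[-18,14,0]], rot=[[0,0,0],[0,0,0],[0,0,0],[0,0,0],[0,0,0],[0,0,0],[0,0,0],[0,0,0]], fingers=[0,0,0,0,0,0,0,0])

```text
time: 24.12
tcp_pos: [0.2753, -0.1727, 0.29]
tcp_rot: [-1.257, 1.108, 1.041]
force: [0.2, -0.0, -0.5]
grip_width: 0.0004
```

Run:
```python
from h import *
G,R,s=now();print(G.round(3),s['time'],s['force'].round(1))
P=np.array([.479,-.1775,.042]);y=np.radians(-2.7)
tip=lambda a:P+.028*np.array([-np.sin(np.radians(a))*np.cos(y),-np.sin(np.radians(a))*np.sin(y),np.cos(np.radians(a))])
for n in('side','top'):
    c=cap(n);old=cv2.imread(f'pics/{n}0.png')[:,:,::-1]
    p=proj(c,[P,tip(47),tip(13)]);print(n,p.round(1).tolist())
    u,v=p[0].astype(int);
    d=np.abs(c['frame'].astype(int)-old).max(2)[v-12:v+15,u-12:u+15]
    print('changed px',[(int(a[1]+u-12),int(a[0]+v-12)) for a in np.argwhere(d>45)])
    g=lambda f:cv2.cvtColor(np.ascontiguousarray(f),cv2.COLOR_RGB2GRAY)[v-10:v+12,u-7:u+8]
    print(np.hstack([g(old),np.zeros((22,1),int)-1,g(c['frame'])]) if n=='top' else '')
    m=cv2.inRange(cv2.cvtColor(c['frame'],cv2.COLOR_RGB2HSV),(0,130,90),(12,255,255))
    k,l,st,ce=cv2.connectedComponentsWithStats(m);print([(ce[i].round(0).tolist(),int(st[i,4])) for i in range(1,k) if st[i,4]>5])
    for nm,(a,b) in {'dish':((225,320),(258,275)),}.items():pass
```

```text
[ 0.286 -0.173  0.23 ] 24.125 [ 0.2 -0.  -0.5]
side [[339.0, 256.2], [346.2, 251.5], [341.4, 249.0]]
changed px [(339, 250), (340, 250), (339, 251), (340, 251), (339, 252), (340, 252), (344, 252), (345, 252), (338, 253), (339, 253), (340, 253), (342, 253), (343, 253), (344, 253), (345, 253), (338, 254), (339, 254), (342, 254), (343, 254), (344, 254), (344, 259), (345, 259)]

[([333.0, 203.0], 256), ([292.0, 251.0], 33), ([303.0, 248.0], 8), ([285.0, 253.0], 20)]
top [[383.2, 255.6], [383.7, 263.3], [384.4, 257.3]]
changed px [(383, 259), (387, 259), (382, 260), (383, 260), (384, 260), (387, 260), (383, 261), (384, 261), (385, 261), (384, 262), (385, 262), (383, 263), (384, 263), (385, 263), (386, 263), (384, 264), (385, 264), (386, 264), (387, 264), (385, 265), (386, 265), (387, 265), (385, 266), (386, 266)]
[[167 167 168 166 168 167 167 167 168 167 166 167 167 167 166  -1 173 172
  173 173 173 173 173 173 174 173 173 173 172 172 173]
 [167 167 166 168 168 167 167 167 169 168 167 168 167 167 167  -1 173 174
  172 173 173 173 175 174 173 174 173 173 173 173 173]
 [166 168 168 167 168 
[... 1904 characters left out ...]
165 172]
 [162 163 163 164 162 152 131 132 125 105 118 150 162 165 166  -1 169 169
  169 169 170 169 169 169 169 166 159 160 162 168 170]
 [166 165 166 165 163 155 131 126 118 104 108 134 158 164 165  -1 170 172
  173 170 170 171 171 171 171 172 170 171 171 172 170]
 [165 165 165 164 164 161 151 134 115 103 107 128 158 167 167  -1 169 170
  170 172 172 171 173 173 172 173 172 173 173 172 172]
 [157 158 158 159 160 161 160 154 139 112 106 125 158 166 167  -1 162 162
  163 166 166 168 168 170 170 171 170 172 173 171 171]
 [139 139 139 143 145 145 148 151 140 113 102 119 147 155 157  -1 142 143
  144 148 150 151 153 158 158 159 159 160 161 161 161]]
[([476.0, 248.0], 682), ([419.0, 344.0], 21)]
```

The bat now shows at the "on" position in both views: side (340,251) against (341,249) predicted. No balls are detected outside the dish, and the robot is clear. I'm handing the job in.

```bash
python3 -c "
from h import *
print(ticket.sign_off())"
```

```text
the job is handed in; nothing more can be done
None
```

I carried out all the steps and handed the job in at about 24 s of the 56 s allowed. No verdict was reported, so this rests on my own checks.

**What I did**
- **Scooping:** I gripped the scoop with the wrist leaning back 38 degrees and pushed it along the tray to the far end wall. Tilting it back brought all five balls into the bowl.
- **Pouring:** I carried the scoop over and tipped the balls slowly into the white dish.
- **Scoop back:** I laid the scoop down in the tray and released it.
- **Switch:** I pushed the toggle over with closed fingers.

**Last checks**
- **Balls:** The side view showed all five in the dish before I released the scoop. Colour detection afterwards found none anywhere else.
- **Scoop:** The top view showed it lying flat in the tray.
- **Toggle:** The force rose to about 6 N and then dropped to 0. The bat then appeared at the predicted "on" position in both views, and the panel looks slightly brighter.
- **Robot:** It stands clear with almost no force on the tool.

**What failed or is uncertain**
- The arm reached two joint limits (joints 3 and 4) during the grasp and again during the carry. Positions were up to about 15 mm off, and I corrected them.
- The scoop pressed on the tray's end wall with about 33 N.
- The picture limit cut off a close look at the switch, so I confirmed the toggle from pixel values only.
- I did not measure how far the dish, bottle, tub and beaker are from where they started. I saw no contact with any of them.

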